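Close the feed flask and start the drip feeder

TASK

Start the balcony drip feeder: first push the rubber stopper snugly and upright into the neck of the brown feed flask and let go of it. Then press the feeder's sloping spring keys one at a time - round, then square, then bar - each well in but gently (under 40 N) and let right out before the next; do not press the cross key. Leave the other things on the table where they are.

Things in the scene. Friction and masses are not known exactly. Their poses are not given: they have to be found in the camera images.
- board: Grey board of the drip feeder, 100 x 300 x 6 mm, fixed; origin under its centre, z up, long side along y. On it four posts stand in a row along y, 72 mm apart, in any order, all turned like the board. Each carries a white sloping head with one black spring key; the keys are told apart by shape only.
- post_round: Fixed grey post (50 x 50 x 30 mm) under the round key; origin at its underside centre. Its white head (58 mm square) slides up and down on it: the face centre is at (0, 0, h) here, h 54 to 66 mm, different per post, not reported: feel for it. Face tilted 25 deg: outward normal (-0.423, 0, 0.906). Key centred there, 16 mm proud along the normal: a round disc, 32 mm across.
- cap_round (a joint): Travel of the round key along the inward normal, m: 0 released, 0.010 fully in (still 6 mm proud of the face). Spring: about 1.5 N starts it, 0.6 N per mm, about 7.5 N takes it to its hard stop; pressed means beyond 0.0055 (about 4.8 N) for 0.1 s; springs back by itself.
- post_square: Fixed grey post (50 x 50 x 30 mm) under the square key; origin at its underside centre. Its white head (58 mm square) slides up and down on it: the face centre is at (0, 0, h) here, h 54 to 66 mm, different per post, not reported: feel for it. Face tilted 25 deg: outward normal (-0.423, 0, 0.906). Key centred there, 16 mm proud along the normal: a square, 31 mm a side.
- cap_square (a joint): Travel of the square key along the inward normal, m: 0 released, 0.010 fully in (still 6 mm proud of the face). Spring: about 1.5 N starts it, 0.6 N per mm, about 7.5 N takes it to its hard stop; pressed means beyond 0.0055 (about 4.8 N) for 0.1 s; springs back by itself.
- post_bar: Fixed grey post (50 x 50 x 30 mm) under the bar key; origin at its underside centre. Its white head (58 mm square) slides up and down on it: the face centre is at (0, 0, h) here, h 54 to 66 mm, different per post, not reported: feel for it. Face tilted 25 deg: outward normal (-0.423, 0, 0.906). Key centred there, 16 mm proud along the normal: a bar 16 x 48 mm, long along y.
- cap_bar (a joint): Travel of the bar key along the inward normal, m: 0 released, 0.010 fully in (still 6 mm proud of the face). Spring: about 1.5 N starts it, 0.6 N per mm, about 7.5 N takes it to its hard stop; pressed means beyond 0.0055 (about 4.8 N) for 0.1 s; springs back by itself.
- post_cross: Fixed grey post (50 x 50 x 30 mm) under the cross key; origin at its underside centre. Its white head (58 mm square) slides up and down on it: the face centre is at (0, 0, h) here, h 54 to 66 mm, different per post, not reported: feel for it. Face tilted 25 deg: outward normal (-0.423, 0, 0.906). Key centred there, 16 mm proud along the normal: a plus, 44 mm across.
- cap_cross (a joint): Travel of the cross key along the inward normal, m: 0 released, 0.010 fully in (still 6 mm proud of the face). Spring: about 1.5 N starts it, 0.6 N per mm, about 7.5 N takes it to its hard stop; pressed means beyond 0.0055 (about 4.8 N) for 0.1 s; springs back by itself.
- flask: Brown glass flask, 110 mm high, 74 mm across below, with a straight neck 30 mm across outside; fixed to the table in a steel foot 84 mm across. Origin at the centre of its underside, z up.
- flask_mouth (a point): Centre of the open mouth of the flask neck, in the plane of the rim, 110 mm above the table; the bore below is 22 mm in diameter and 30 mm deep or more (wall 4 mm). z up.
- stopper: Loose dark rubber stopper, 46 mm high, about 40 g, standing upright on its narrow end at the start. Origin at the centre of the narrow end, z towards the broad end. It tapers from 16 mm diameter at the narrow end to 25 mm at 24 mm up; above that is a cylindrical grip 30 mm in diameter, 21 mm high. It wedges in the neck when its narrow end is about 16 mm below the rim.
- mister: Steel plant mister with a brass pump button, 70 mm across, 175 mm high; bystander, loose on the table. Origin at its underside, in the middle.
- bonsai_pot: Celadon bonsai pot with a small tree, 132 mm across, 160 mm high; bystander, loose on the table. Origin at its underside, in the middle.
- scoop: Orange plastic scoop, 180 mm long, 60 mm wide, 34 mm high; origin where the handle joins the blade; bystander, loose on the table. Origin at its underside.
- tweezers: Bamboo tweezers set on a wooden board, 55 x 170 x 16 mm; bystander, loose on the table. Origin at its underside, in the middle.
- tub: Clear plastic tub with a white lid, 96 x 136 x 71 mm; bystander, loose on the table. Origin at its underside, in the middle.
- seedling_pot: Small terracotta pot with a seedling, 60 mm across, 60 mm high; bystander, loose on the table. Origin at its underside, in the middle.

How it is judged:
By the outcome, as a careful person would: the job done as asked, in the order asked, and still so for the second after the job is handed in, with the robot touching nothing.
It also fails if it takes over 58 s, if anything falls off the work surface, if the arm or the gripper's body presses on something with over 40 N, if the wrist force passes 120 N, or if a joint passes its speed limit or range.

ROBOT

A 6-joint arm with a two-finger parallel gripper is mounted at the origin on the work surface. World frame = base frame: x ahead of the robot, y to its left, z up, the work surface at z = 0. Lengths are in m, angles in rad, forces in N, time in s.
With the tool pointing down it reaches from about 0.375 to 0.9 m from the base axis. Payload 3.1 kg.
Tool frame: the origin (TCP) lies midway between the tips of the shut fingers; the grasp point (between the pads) lies 19 mm behind it (manip.pinch_z is the distance from the TCP to the grasp point, in m); z points along the fingers, y is the line along which they close (so a half turn about z gives the same grasp; the last joint's range is limited). The gripper opens to 85 mm and grips with 20 to 120 N. Pads are 22 mm wide; open, the fingers measure 114 mm over their backs; the gripper's body (76 mm by 85 mm) begins 54 mm behind the grasp point. The pads swing forward as they close: fully open they stand 13 mm farther back than shut.
Start: joints at [-0.178, 0.527, 1.433, -0, 1.181, -0.178], TCP at [0.625, 0, 0.231] pointing down, gripper open.
Joint ranges: [-3.08, 3.08], [-0.75, 2.2], [0.22, 2.44], [-1.43, 4.57], [0, 2.65], [-2.85, 2.85]. Speed limits (rad/s): [2.79, 2.79, 3.14, 3.14, 3.14, 3.14].

INTERFACE

Orientations are given as a unit quaternion [x, y, z, w].
In Python, from station import manip, viewer, ticket gives the robot as it stands.
- The arm moves only by the shell command python3 -m creep 'ROWS' [FORCE]. ROWS is JSON, a list of rows, each an object with "slide": the shift along the tool's x, y, z in cm, a list of three; "angular": the turn, a rotation vector about the tool's x, y, z in rad, a list of three; "claw": the opening, from -1 (shut) to 1 (fully open). A call has 1 to 10 rows; each row shifts and turns the commanded pose from where the row before left it, along the tool's axes as they then stand; what a row does not reach is not made up. A row lasts 1/12 s, in which the tool goes at most 41.7 mm and 7.16 degrees, less where a joint would pass 70% of its speed; a pose out of reach is approached as far as the arm can. A call with a gripper value outside its range is refused whole. The fingers move at their own pace and stop on an object; FORCE is the grip in N (left out, the last holds). Time passes only in rows, so rows that do not move let the fingers close. It gives the time, the measured TCP pose, the force, the opening and the grip force at its end, in the units of the state.
- manip.sense(): the state, without advancing time (a new reading comes with each control period).
- viewer.snapshot(name): name is "scene" or "side" or "wrist"; returns the picture (400x640x3 uint8, blue, green, red); there is no depth.
- viewer.calibration(name): a dict with "fov_y" (degrees; the focal length in pixels is half the picture's height over the tangent of half this angle, whatever the lens; pixels are square), "cx", "cy" (the principal point, pixels), "k1" (the pictures are not rectified: a ray, as slopes to the right and down, at radius r is drawn at 1 + k1 r^2 times it, then the intrinsics apply), "T" (4x4, takes a point from camera to world coordinates); the wrist camera has in their place "tool_from_camera" (4x4, takes a point from camera to tool coordinates, whose origin is the TCP and whose axes are the flange's). Camera axes: x right, y up, looking along -z (the intrinsics and any distortion apply to the point x, -y, -z); pixel columns grow to the right and rows downward; lengths in m; the calibration is good to about 2 mm. A picture is of the moment at which its call begins: read the wrist's pose just before it. calibration takes no time and is no camera call.
- ticket.sign_off(): hands the job in; it is judged then, once.
The state is a dict: "t": time; "q": joint angles; "qd": joint speeds; "tau": joint torques, N m; "tcp_pos": TCP position; "tool_rot": TCP orientation; "force": force on the tool from outside, world axes, zero at the start; "ft_torque": the same for the moment, N m; "finger_gap": opening from 0.0 (shut) to 1.0 (fully open); "gripper_force": force on a finger pad.
Only numpy, scipy, OpenCV 4.12 (cv2) and the standard library are available. Lean on these libraries where they do the work, as an engineer would, in place of code of your own. Each camera call takes 0.05 s, during which the arm holds its last target. There are 200 camera calls.

## Working session

There is one attempt and no reset: what is moved stays moved. The work goes in short steps, Python scripts to look and compute and a shell command to move; the robot and the scene stay as the last step left them, time stands still between calls to the robot, and variables do not carry over. Pictures are saved under pics/ and viewed, at most 13 in all, crops included, and the job is handed in when it is done.

```bash
mkdir -p pics
python3 - <<'E'
from station import manip, viewer
import cv2,numpy as np
for n in ("scene","side"):
    im=viewer.snapshot(n); cv2.imwrite(f"pics/{n}0.png",im)
    c=viewer.calibration(n); print(n,c["fov_y"],c["cx"],c["cy"],c["k1"],np.round(c["T"],3).tolist())
s=manip.sense();print(s,manip.pinch_z)
im=viewer.snapshot("wrist"); cv2.imwrite("pics/wrist0.png",im); print(viewer.calibration("wrist"))
E
```

```text
scene 49.536824900763186 319.73211784319665 193.0815070169812 -0.017526309477118307 [[0.368, -0.772, 0.519, 1.167], [0.93, 0.316, -0.191, -0.237], [-0.017, 0.552, 0.834, 1.019], [0.0, 0.0, 0.0, 1.0]]
side 51.62893135624643 321.4918110308884 197.86773994565112 -0.0773105415821953 [[0.895, 0.299, -0.33, 0.279], [-0.446, 0.616, -0.65, -0.638], [0.009, 0.729, 0.684, 0.764], [0.0, 0.0, 0.0, 1.0]]
{'t': 0.1, 'q': array([-1.78495148e-01,  5.28398397e-01,  1.43377686e+00, -1.90667936e-05,
        1.18142761e+00, -1.78519797e-01]), 'qd': array([-0.00056355, -0.00248982, -0.00262594, -0.00117105, -0.00242213,
       -0.00040261]), 'tau': array([ 4.33945943e-04, -4.43301880e+01, -1.78587180e+01, -2.04061280e-04,
        3.88642526e-03,  1.10165692e-05]), 'tcp_pos': array([6.24345848e-01, 1.45197347e-04, 2.30415152e-01]), 'tool_rot': array([ 7.07095144e-01,  7.07117704e-01, -5.80470713e-04, -8.20592474e-04]), 'force': array([-0.10957699, -0.02351497,  0.54571444]), 'ft_torque': array([-0.00521893,  0.04659541,  0.01083875]), 'gripper_force': 0.0, 'finger_gap': 1.0034539900909096} 0.0187
{'fov_y': 69.9333277247456, 'cx': 320.39813418400087, 'cy': 199.48018441774093, 'k1': -0.024245411627923617, 'tool_from_camera': array([[-2.03466732e-04,  9.51166195e-01,  3.08679168e-01,
         7.98675427e-02],
       [ 9.99999632e-01, -6.36291520e-05,  8.55219862e-04,
        -1.04534070e-03],
       [ 8.33097216e-04,  3.08679228e-01, -9.51165832e-01,
        -1.42494565e-01],
       [ 0.00000000e+00,  0.00000000e+00,  0.00000000e+00,
         1.00000000e+00]])}
```

View pics/scene0.png

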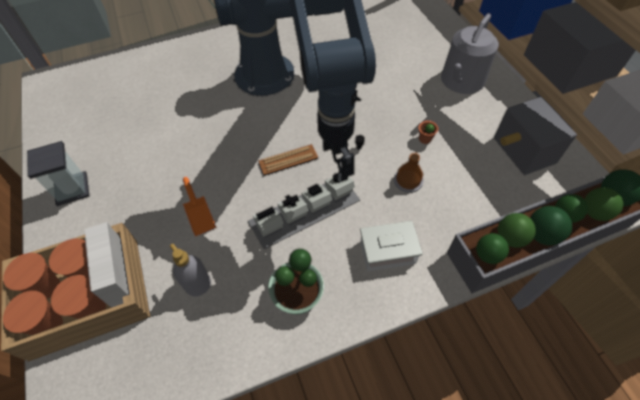

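View pics/side0.png

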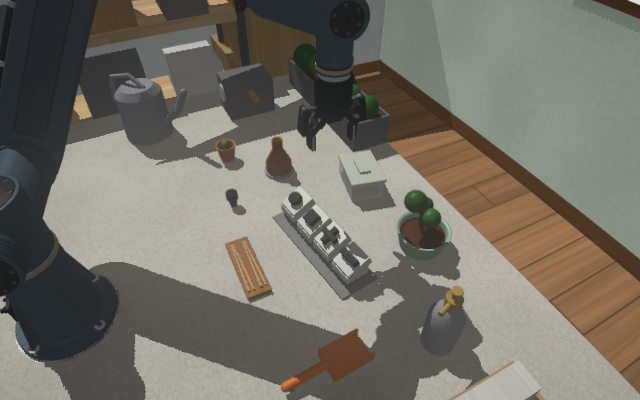

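Side view: the stopper is at (232,197), the flask mouth near (277,142), and the keys run round, square, cross, bar from (295,198) to (350,262). Next I'll check the details.

```bash
cat > h.py <<'E'
from station import manip, viewer
import cv2,numpy as np
from scipy.spatial.transform import Rotation as R
def cam(n,s=None):
    c=viewer.calibration(n)
    if n=="wrist":
        s=s or manip.sense();W=np.eye(4);W[:3,:3]=R.from_quat(s["tool_rot"]).as_matrix();W[:3,3]=s["tcp_pos"];T=W@np.array(c["tool_from_camera"])
    else: T=np.array(c["T"])
    f=200/np.tan(np.radians(c["fov_y"]/2))
    return T,np.array([[f,0,c["cx"]],[0,f,c["cy"]],[0,0,1]]),np.array([c["k1"],0,0,0,0])
def ray(C,p):
    T,K,D=C;x,y=cv2.undistortPointsIter(np.array([[p]],float),K,D,None,None,(3,100,1e-10))[0,0] if 0 else cv2.undistortPoints(np.array([[p]],float),K,D)[0,0]
    return T[:3,3],T[:3,:3]@np.array([x,-y,-1])
def onz(C,p,z):
    o,d=ray(C,p);return o+d*(z-o[2])/d[2]
def proj(C,P):
    T,K,D=C;q=np.linalg.inv(T)@np.append(P,1);q=q[:3]*[1,-1,-1]
    return cv2.projectPoints(q[None],np.zeros(3),np.zeros(3),K,D)[0].ravel()
def tri(*obs):
    A=np.zeros((3,3));b=np.zeros(3);L=[]
    for C,p in obs:
        o,d=ray(C,p);d=d/np.linalg.norm(d);M=np.eye(3)-np.outer(d,d);A+=M;b+=M@o;L.append((o,d))
    X=np.linalg.solve(A,b);return X,[np.linalg.norm(np.cross(X-o,d)) for o,d in L]
E
python3 - <<'E'
from h import *
a=cv2.imread("pics/side0.png");cv2.imwrite("pics/sc.png",cv2.resize(a[125:305,205:385],None,fx=3.3,fy=3.3,interpolation=cv2.INTER_CUBIC))
C=cam("side")
print("stop",onz(C,(232,206),0),onz(C,(231,191),0.046),"mouth",onz(C,(277,142),.11))
for p in [(295,198),(312,217),(329,237),(350,262)]: print(onz(C,p,.075))
E
```

```text
stop [4.20399785e-01 1.62353739e-01 1.11022302e-16] [0.42638371 0.16876651 0.046     ] mouth [0.58449633 0.23244285 0.11      ]
[0.55302447 0.04346328 0.075     ]
[ 0.56246999 -0.03270543  0.075     ]
[ 0.56971016 -0.10482687  0.075     ]
[ 0.57738072 -0.18609739  0.075     ]
```

View pics/sc.png

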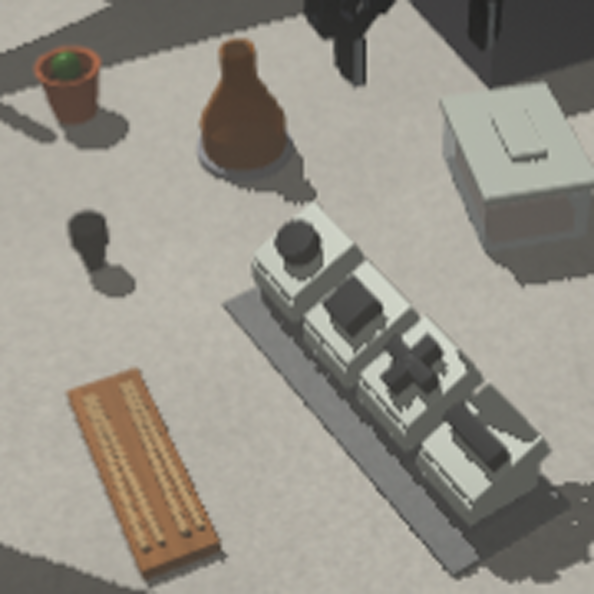

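View pics/wrist0.png

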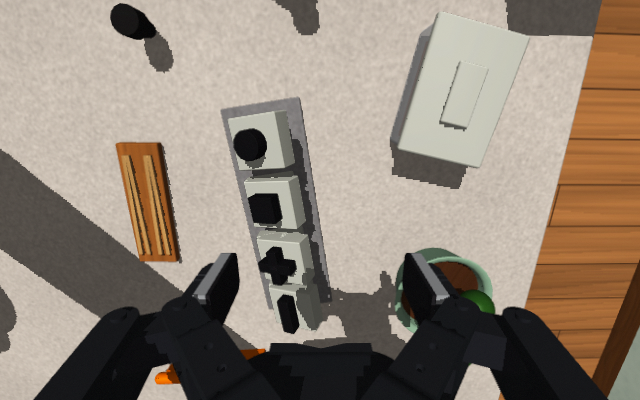

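Run:
```python
from h import *
S=cam("side");Wc=cam("wrist")
g=cv2.imread("pics/side0.png").max(2);w=cv2.imread("pics/wrist0.png").max(2)
def comps(m,lo,hi,box):
    n,l,st,c=cv2.connectedComponentsWithStats(m.astype(np.uint8))
    for i in range(1,n):
        x,y,ww,hh,a=st[i]
        if lo<a<hi and box[0]<c[i][0]<box[2] and box[1]<c[i][1]<box[3]: print(st[i],c[i].round(1))
print("side");comps(g<62,15,700,(220,180,380,290))
print("wrist");comps(w<28,60,2500,(90,0,320,340))
st,r=tri((S,(231.5,190.5)),(Wc,(123,18.5)));print("stopper top",st,r)
for n,a,b in [("round",(295.5,197.5),(250,145)),("square",(312.5,216),(265,208)),("cross",(330,236),(278,266)),("bar",(350.5,257),(288,314))]:
    print(n,*tri((S,a),(Wc,b)))
for p in [(221,110),(300,98),(328,302)]: print("board",onz(Wc,p,.006))
```

```text
side
[292 196  10   9  33] [297.5 201.2]
[310 217  11   9  37] [314.9 220.9]
[333 230   6   6  19] [335.4 232.8]
[323 238   7   6  22] [326.2 240.9]
[352 262   7   6  19] [355.1 264.3]
wrist
[ 111    4   45   35 1057] [131.5  22.2]
[234 129  33  32 797] [249.9 144.5]
[248 194  34  30 822] [264.9 207.9]
[259 247  37  38 808] [277.  265.4]
[278 295  21  39 557] [288.1 313.4]
stopper top [0.4264078  0.16514819 0.05155778] [np.float64(0.0011390410379956792), np.float64(0.0011390410379956899)]
round [0.55225665 0.042232   0.07835587] [np.float64(0.0015526049431516854), np.float64(0.0015526049431517817)]
square [ 0.56335288 -0.02810319  0.07377277] [np.float64(0.002343569218742808), np.float64(0.0023435692187426605)]
cross [ 0.57300472 -0.10135857  0.07305281] [np.float64(0.000927383991949136), np.float64(0.0009273839919491447)]
bar [ 0.58364417 -0.17253029  0.07230669] [np.float64(0.002426699944709685), np.float64(0.002426699944709833)]
board [0.50026505 0.07677782 0.006     ]
board [0.59797379 0.09043094 0.006     ]
board [ 0.63432402 -0.20414825  0.006     ]
```

```bash
python3 -m creep '[{"slide":[2.06,-2.48,1],"angular":[0,0,0],"claw":1},{"slide":[2.06,-2.48,1],"angular":[0,0,0],"claw":1},{"slide":[2.06,-2.48,1],"angular":[0,0,0],"claw":1},{"slide":[2.06,-2.48,1],"angular":[0,0,0],"claw":1},{"slide":[2.06,-2.48,1],"angular":[0,0,0],"claw":1},{"slide":[2.06,-2.48,1],"angular":[0,0,0],"claw":1},{"slide":[2.06,-2.48,1],"angular":[0,0,0],"claw":1},{"slide":[2.06,-2.48,1],"angular":[0,0,0],"claw":1},{"slide":[0,0,0],"angular":[0,0,0],"claw":1}]' 40
python3 - <<'E'
from h import *
s=manip.sense();im=viewer.snapshot("wrist");cv2.imwrite("pics/w1.png",im);C=cam("wrist",s)
m=(im.max(2)<45).astype(np.uint8)
n,l,st,c=cv2.connectedComponentsWithStats(m)
for i in range(1,n):
    if st[i][4]>150: print(st[i],c[i].round(1))
E
```

```text
t: 0.9
tcp_pos: [0.4182, 0.1668, 0.1493]
tool_rot: [0.706, 0.708, -0.004, -0.004]
force: [-0.6, -1.0, -0.5]
finger_gap: 0.999
gripper_force: 0.0
[465 115  34  33 275] [475.5 131.4]
[313 179  32  36 905] [328.  196.6]
[    0   238   608   162 48427] [271.7 347.2]
```

View pics/w1.png

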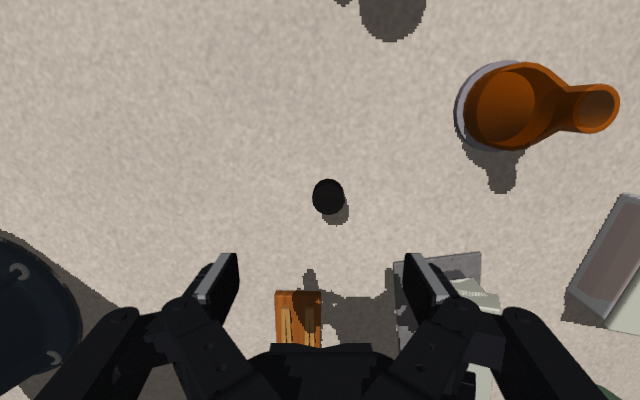

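Wrist view: the stopper top is centred near (328,196) and the flask rim near (594,108).

Run:
```python
from h import *
s=manip.sense();C=cam("wrist",s);S=cam("side")
print(s["tcp_pos"],R.from_quat(s["tool_rot"]).as_matrix().round(4).tolist())
print("stopper",onz(C,(328,196),.045), onz(C,(328.5,195.5),.045))
im=cv2.imread("pics/w1.png");
hsv=cv2.cvtColor(im,cv2.COLOR_BGR2HSV);m=((hsv[...,0]<20)&(hsv[...,1]>170)).astype(np.uint8);m[:,:440]=0;m[170:]=0
xs=np.where(m.any(0))[0];print(xs.min(),xs.max())
for x in (580,590,600,610,615): y=np.where(m[:,x])[0];print(x,y.min(),y.max())
print("mouth",onz(C,(594.5,108),.110),tri((C,(594.5,108)),(S,(277,141))))
# foot circle base
print("foot",onz(C,(497,106),.004))
```

```text
[0.42225695 0.16602315 0.15026617] [[-0.0036, 1.0, -0.006], [1.0, 0.0036, -0.0006], [-0.0006, -0.006, -1.0]]
stopper [0.42724334 0.16878073 0.045     ] [0.42769105 0.16925801 0.045     ]
463 619
580 86 131
590 85 132
600 84 130
610 86 123
615 90 117
mouth [0.59028367 0.24709151 0.11      ] (array([0.5913328 , 0.24646053, 0.10500846]), [np.float64(0.0026924814396011706), np.float64(0.002692481439601047)])
foot [0.59045244 0.24803967 0.004     ]
```

Run:
```python
from h import *
S=cam("side")
for k in range(2):
    s=manip.sense();im=viewer.snapshot("wrist");C=cam("wrist",s);print(s["tcp_pos"].round(4),np.abs(s["qd"]).max())
    m=(im.max(2)<24).astype(np.uint8);n,l,st,c=cv2.connectedComponentsWithStats(m)
    i=l[196,328];print(st[i],c[i].round(1));x,y,w,h,a=st[i];p=(x+w/2-.5,y+w/2-.5);print(p,"stopper",onz(C,p,.045))
    hsv=cv2.cvtColor(im,cv2.COLOR_BGR2HSV);m=((hsv[...,0]<20)&(hsv[...,1]>170)).astype(np.uint8);m[:,:440]=0;m[170:]=0
    xs=np.where(m.any(0))[0].max();ys=np.where(m[:,xs-24])[0];p=(xs-23.5,(ys.min()+ys.max())/2);print(xs,ys.min(),ys.max())
    print("mouth",onz(C,p,.110),tri((C,p),(S,(277,138.3))), onz(S,(277,138.3),.11))
```

```text
[0.4223 0.166  0.1503] 0.09426839416011316
[308 178  31  35 819] [322.7 195.2]
(np.float64(323.0), np.float64(193.0)) stopper [0.42268874 0.17159307 0.045     ]
610 83 130
mouth [0.58489963 0.24787771 0.11      ] (array([0.58945455, 0.24842145, 0.10823096]), [np.float64(0.002277629387253157), np.float64(0.0022776293872530753)]) [0.59097041 0.24854101 0.11      ]
[0.4254 0.1655 0.151 ] 0.06302615033961044
[304 177  31  35 811] [318.8 194.5]
(np.float64(319.0), np.float64(192.0)) stopper [0.42271511 0.17179274 0.045     ]
602 82 128
mouth [0.58429916 0.24795623 0.11      ] (array([0.58931803, 0.24854913, 0.10797744]), [np.float64(0.0025132663062326427), np.float64(0.002513266306232688)]) [0.59097041 0.24854101 0.11      ]
```

```bash
python3 -m creep '[{"slide":[0.3,-0.25,2],"angular":[0,0,0],"claw":1},{"slide":[0,0,3],"angular":[0,0,0],"claw":1},{"slide":[0,0,3],"angular":[0,0,0],"claw":1},{"slide":[0,0,3],"angular":[0,0,0],"claw":1},{"slide":[0,0,1.5],"angular":[0,0,0],"claw":1},{"slide":[0,0,0.5],"angular":[0,0,0],"claw":1},{"slide":[0,0,0],"angular":[0,0,0],"claw":0.5},{"slide":[0,0,0],"angular":[0,0,0],"claw":0.2},{"slide":[0,0,0],"angular":[0,0,0],"claw":0}]' 40
```

```text
t: 1.8
tcp_pos: [0.4255, 0.1677, 0.0223]
tool_rot: [0.707, 0.707, 0.001, 0.001]
force: [0.3, 0.3, 0.0]
finger_gap: 0.601
gripper_force: 0.0
```

```bash
python3 -m creep '[{"slide":[0,0,0],"angular":[0,0,0],"claw":-0.2},{"slide":[0,0,0],"angular":[0,0,0],"claw":-0.5},{"slide":[0,0,0],"angular":[0,0,0],"claw":-1},{"slide":[0,0,0],"angular":[0,0,0],"claw":-1},{"slide":[0,0,0],"angular":[0,0,0],"claw":-1},{"slide":[0,0,0],"angular":[0,0,0],"claw":-1}]' 40
```

```text
t: 2.3
tcp_pos: [0.425, 0.168, 0.0225]
tool_rot: [0.707, 0.707, 0.001, 0.001]
force: [-0.5, 0.2, 6.2]
finger_gap: 0.337
gripper_force: 39.0
```

```bash
python3 -m creep '[{"slide":[0,0,-2],"angular":[0,0,0],"claw":-1},{"slide":[0,0,-4],"angular":[0,0,0],"claw":-1},{"slide":[0,0,-4],"angular":[0,0,0],"claw":-1},{"slide":[0,0,-4],"angular":[0,0,0],"claw":-1},{"slide":[0.5,3.2,-1],"angular":[0,0,0],"claw":-1},{"slide":[0.5,3.2,0],"angular":[0,0,0],"claw":-1},{"slide":[0.5,3.2,0],"angular":[0,0,0],"claw":-1},{"slide":[0.5,3.2,0],"angular":[0,0,0],"claw":-1},{"slide":[0.5,3.2,0],"angular":[0,0,0],"claw":-1}]' 40
python3 -m creep '[{"slide":[0,0,0],"angular":[0,0,0],"claw":-1},{"slide":[0,0,0],"angular":[0,0,0],"claw":-1},{"slide":[0,0,0],"angular":[0,0,0],"claw":-1}]'
python3 - <<'E'
from h import *
s=manip.sense();im=viewer.snapshot("wrist");C=cam("wrist",s);print(s["tcp_pos"].round(4),s["qd"].round(3),s["force"],s["finger_gap"])
np.savez("s.npz",p=s["tcp_pos"],r=s["tool_rot"])
cv2.imwrite("pics/w2.png",im)
E
```

```text
t: 3.05
tcp_pos: [0.5851, 0.1932, 0.1723]
tool_rot: [0.707, 0.707, 0.0, 0.0]
force: [0.2, -0.9, -0.7]
finger_gap: 0.337
gripper_force: 39.8
t: 3.3
tcp_pos: [0.5825, 0.1927, 0.171]
tool_rot: [0.707, 0.707, -0.001, -0.001]
force: [-0.8, -0.0, -0.4]
finger_gap: 0.332
gripper_force: 39.8
[0.5825 0.1927 0.171 ] [ 0.003 -0.012  0.026  0.001 -0.001 -0.001] [-0.83038168 -0.0365367  -0.4168143 ] 0.33180918990311736
```

View pics/w2.png

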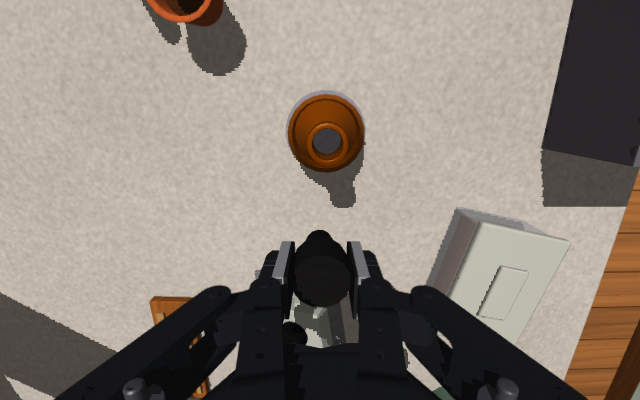

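The flask bore is centred near (327,141). The held stopper is upright, with its narrow end edge at (320,230) and its top disc at about (321,275).

Run:
```python
from h import *
d=np.load("s.npz");C=cam("wrist",dict(tcp_pos=d["p"],tool_rot=d["r"]))
im=cv2.imread("pics/w2.png");m=(im[...,0].astype(int)>im[...,2]*.8)&(im.max(2)>60)
m=m.astype(np.uint8);m[:115]=0;m[165:]=0;m[:,:300]=0;m[:,352:]=0
n,l,st,c=cv2.connectedComponentsWithStats(m);i=l[141,327];print(st[i],c[i])
print("mouth z.11 ",onz(C,c[i],.11))
g=im.max(2); 
for y in (228,230,232,236,240): r=np.where(g[y,296:345]<22)[0]+296; print(y,r.min() if len(r) else None,r.max() if len(r) else None)
for y in (270,275,280,285,290,295,300,304,306,308,310): print(y,"".join("#" if v<30 else "." for v in g[y,280:365]))
zt=d["p"][2]
print("narrow edge",onz(C,(320,230.5),zt-.0225),"top lower edge",onz(C,(321,307),zt+.0235))
```

```text
[318 134  21  18  75] [327.96 143.56]
mouth z.11  [0.58646644 0.24793554 0.11      ]
228 None None
230 317 321
232 312 326
236 308 329
240 306 332
270 .....#######################################################################.........
275 ....#########################################################################........
280 .......####################################################################.........#
285 ###########################################################################......####
290 ###########################################################################..########
295 ############.....#################################################....####...########
300 ###########.........########################################..........####...########
304 ###########.................##########################.................###..#########
306 ###########................................###.#.......................###...########
308 ##########.............................................................###...########
310 ##########..............................................................##..#########
narrow edge [0.58101851 0.19853203 0.14847636] top lower edge [0.58172141 0.17743615 0.19447636]
```

Run:
```python
from h import *
d=np.load("s.npz");C=cam("wrist",dict(tcp_pos=d["p"],tool_rot=d["r"]))
im=cv2.imread("pics/w2.png");s=cv2.cvtColor(im,cv2.COLOR_BGR2HSV)[...,1]
m=(s<150).astype(np.uint8);n,l,st,c=cv2.connectedComponentsWithStats(m);i=l[141,327];print(st[i],c[i]);
for y in range(122,166,3): print(y,s[y,304:352:3])
x,y,w,h,a=st[i]
print(onz(C,c[i],.11),onz(C,(x,y),.11)-onz(C,(x+w,y+h),.11))
```

```text
[313 129  28  25 551] [326.6261343  140.62794918]
122 [231 249 243 247 245 238 234 228 247 230 247 243 241 242 237 250]
125 [241 240 245 251 234 200 206 217 226 222 225 229 238 239 231 238]
128 [241 244 244 236 227 234 246 217 194 242 247 236 241 233 235 234]
131 [238 241 238 233 251  93  17  13   9  13  13 240 241 249 227 224]
134 [243 245 242 240  13   9  13  16  17  17  13   8 238 249 231 234]
137 [242 247 245 180  17   9  13   9  13  21  17  13 108 251 255 237]
140 [243 255 245  40  16  13  17  13  16  13   8  17  63 242 255 219]
143 [234 255 249  83   9  17  17  13  13  17  13   9 167 235 255 213]
146 [235 255 251 206   9  17  13  17  17   4  13  17 223 247 255 212]
149 [230 242 255 202 177  13  13  13  13  18  12 215 221 255 255 210]
152 [239 220 255 246 212 198  44  17  16  17 233 224 239 255 249 252]
155 [244 213 252 255 237 234 221 221 235 229 243 243 255 255 252 255]
158 [255 245 217 250 255 255 239 237 240 255 255 249 255 252 252 251]
161 [208 252 245 252 255 255 249 236 230 245 255 255 249 252 227 222]
164 [220 213 244 255 255 252 255 255 255 255 249 246 249 223 212  90]
[0.58551441 0.249973   0.11      ] [-0.01979032  0.01734935  0.        ]
```

Run:
```python
import cv2
a=cv2.imread("pics/w2.png");cv2.imwrite("pics/w2c.png",cv2.resize(a[85:175,280:375],None,fx=6,fy=6,interpolation=cv2.INTER_NEAREST))
```

```text
(no output)
```

View pics/w2c.png

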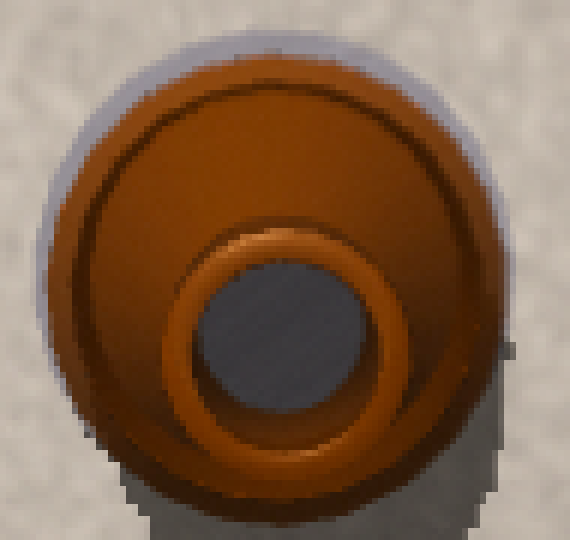

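The rim is centred at (327.5,144), which puts the mouth at about (0.586, 0.248).

```bash
python3 -m creep '[{"slide":[2.8,0.22,0],"angular":[0,0,0],"claw":-1},{"slide":[2.8,0.22,0],"angular":[0,0,0],"claw":-1},{"slide":[0,0,1],"angular":[0,0,0],"claw":-1},{"slide":[0,0,1],"angular":[0,0,0],"claw":-1},{"slide":[0,0,0],"angular":[0,0,0],"claw":-1},{"slide":[0,0,0],"angular":[0,0,0],"claw":-1},{"slide":[0,0,0],"angular":[0,0,0],"claw":-1},{"slide":[0,0,0],"angular":[0,0,0],"claw":-1}]' 40
python3 - <<'E'
from h import *
s=manip.sense();im=viewer.snapshot("wrist");print(s["tcp_pos"].round(4),s["qd"].round(3));cv2.imwrite("pics/w3.png",im)
np.savez("s.npz",p=s["tcp_pos"],r=s["tool_rot"])
cv2.imwrite("pics/w3c.png",cv2.resize(im[170:330,240:400],None,fx=3.5,fy=3.5,interpolation=cv2.INTER_NEAREST))
E
```

```text
t: 4.02
tcp_pos: [0.5886, 0.248, 0.1516]
tool_rot: [0.708, 0.707, 0.0, 0.0]
force: [0.3, -1.4, -0.1]
finger_gap: 0.338
gripper_force: 39.8
[0.5886 0.248  0.1516] [ 0.002 -0.003 -0.007  0.002 -0.001  0.   ]
```

View pics/w3c.png

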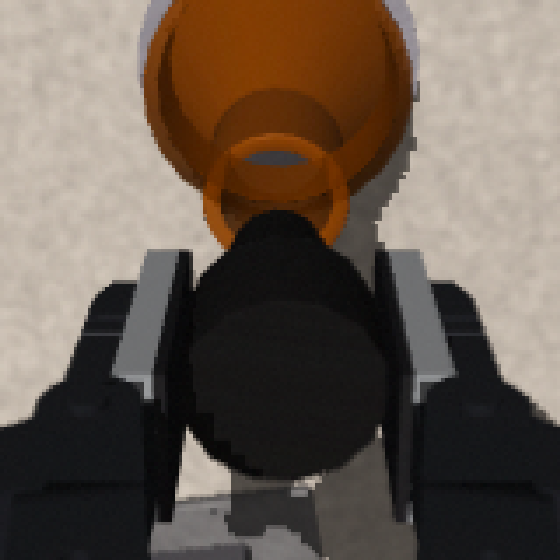

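Ring outer top is at (319,208) and the narrow tip edge at (320,230). The stopper sits about 1 mm to +x of the mouth.

Run:
```python
from h import *
d=np.load("s.npz");C=cam("wrist",dict(tcp_pos=d["p"],tool_rot=d["r"]));z=d["p"][2]
print("mouth",onz(C,(319,208.2),.11)-[0,.015,0],"ringL/R",onz(C,(298.2,228),.11)[0],onz(C,(340,228),.11)[0],"stopper",onz(C,(320,230.2),z-.0225)-[0,.008,0],"bore far",onz(C,(319,212.3),.11)-[0,.011,0])
```

```text
mouth [0.58646157 0.24682844 0.11      ] ringL/R 0.5718640304094127 0.6011121610246161 stopper [0.58716919 0.24599296 0.12910626] bore far [0.58645299 0.247838   0.11      ]
```

```bash
python3 -m creep '[{"slide":[0.12,-0.07,0.8],"angular":[0,0,0],"claw":-1},{"slide":[0,0,0.8],"angular":[0,0,0],"claw":-1},{"slide":[0,0,0.7],"angular":[0,0,0],"claw":-1},{"slide":[0,0,0.4],"angular":[0,0,0],"claw":-1},{"slide":[0,0,0],"angular":[0,0,0],"claw":-1},{"slide":[0,0,0],"angular":[0,0,0],"claw":-1}]' 40
```

```text
t: 4.57
tcp_pos: [0.5875, 0.2498, 0.1236]
tool_rot: [0.707, 0.707, -0.001, -0.0]
force: [0.3, -0.2, -0.2]
finger_gap: 0.337
gripper_force: 39.8
```

```bash
python3 -m creep '[{"slide":[0,0,0.3],"angular":[0,0,0],"claw":-1},{"slide":[0,0,0.3],"angular":[0,0,0],"claw":-1},{"slide":[0,0,0.1],"angular":[0,0,0],"claw":-1},{"slide":[0,0,0],"angular":[0,0,0],"claw":-1},{"slide":[0,0,0],"angular":[0,0,0],"claw":-1}]' 40
```

```text
t: 4.98
tcp_pos: [0.5878, 0.2492, 0.1175]
tool_rot: [0.707, 0.707, -0.001, 0.0]
force: [-0.8, -5.3, 2.8]
finger_gap: 0.333
gripper_force: 40.1
```

```bash
python3 -m creep '[{"slide":[-0.1,0,0.1],"angular":[0,0,0],"claw":-1},{"slide":[0,0,0.1],"angular":[0,0,0],"claw":-1},{"slide":[0,0,0.1],"angular":[0,0,0],"claw":-1},{"slide":[0,0,0],"angular":[0,0,0],"claw":-1},{"slide":[0,0,0],"angular":[0,0,0],"claw":-1}]' 40
```

```text
t: 5.4
tcp_pos: [0.5878, 0.2488, 0.1159]
tool_rot: [0.707, 0.707, 0.0, 0.0]
force: [-2.5, -5.6, 10.6]
finger_gap: 0.333
gripper_force: 40.8
```

```bash
python3 -m creep '[{"slide":[-0.1,-0.03,0.1],"angular":[0,0,0],"claw":-1},{"slide":[-0.05,0,0.1],"angular":[0,0,0],"claw":-1},{"slide":[0,0,0.1],"angular":[0,0,0],"claw":-1},{"slide":[0,0,0],"angular":[0,0,0],"claw":-1},{"slide":[0,0,0],"angular":[0,0,0],"claw":-1}]' 70
```

```text
t: 5.82
tcp_pos: [0.5878, 0.2486, 0.1154]
tool_rot: [0.707, 0.707, 0.002, 0.0]
force: [-6.6, -2.7, 19.2]
finger_gap: 0.326
gripper_force: 68.5
```

```bash
python3 -m creep '[{"slide":[0,-0.1,0.15],"angular":[0,0,0],"claw":-1},{"slide":[0,0,0],"angular":[0,0,0],"claw":-1},{"slide":[0,0,0],"angular":[0,0,0],"claw":-0.2},{"slide":[0,0,0],"angular":[0,0,0],"claw":0.2},{"slide":[0,0,0],"angular":[0,0,0],"claw":0.3},{"slide":[0,0,-2],"angular":[0,0,0],"claw":0.3},{"slide":[-1,0,-3],"angular":[0,0,0],"claw":0.3},{"slide":[-2,0,-3],"angular":[0,0,0],"claw":0.3},{"slide":[-2,0,0],"angular":[0,0,0],"claw":-1},{"slide":[0,0,0],"angular":[0,0,0],"claw":-1}]' 40
python3 - <<'E'
from h import *
s=manip.sense();im=viewer.snapshot("wrist");print(s["tcp_pos"].round(4),s["qd"].round(3))
np.savez("s2.npz",p=s["tcp_pos"],r=s["tool_rot"])
sd=viewer.snapshot("side");cv2.imwrite("pics/side2.png",sd);cv2.imwrite("pics/w4.png",im)
sd=cv2.resize(sd[110:190,230:330],None,fx=4,fy=4,interpolation=cv2.INTER_CUBIC)
o=np.zeros((600,800,3),np.uint8);o[:320,:400]=sd;o[:400,400:]=cv2.resize(im[:,120:520],(400,400));cv2.imwrite("pics/c4.png",o[:400])
E
```

```text
t: 6.65
tcp_pos: [0.5879, 0.1954, 0.1911]
tool_rot: [0.708, 0.706, 0.001, 0.001]
force: [0.2, 1.2, -0.1]
finger_gap: 0.376
gripper_force: 0.0
[0.5879 0.1954 0.1911] [0.036 0.042 0.024 0.045 0.002 0.04 ]
```

View pics/c4.png

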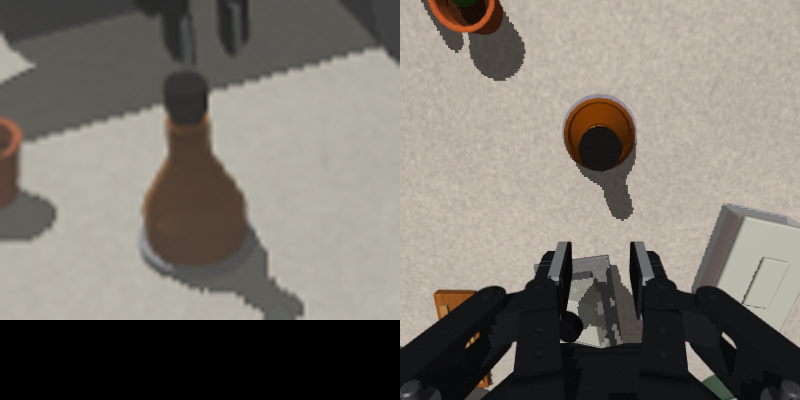

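The stopper is seated and upright in the neck in both views. Next come the keys.

```bash
cat >> h.py <<'E'
def Rt(yaw=8.1):
    y=np.radians(yaw);a=np.radians(25)
    X=np.array([np.cos(y),np.sin(y),0]);Y=np.array([-np.sin(y),np.cos(y),0])
    z=np.sin(a)*X-np.cos(a)*np.array([0,0,1]);x=Y;return np.c_[x,np.cross(z,x),z]
E
python3 - <<'E'
from h import *
s=manip.sense();c=R.from_quat(s["tool_rot"]);print(s["tcp_pos"]);print((c.inv()*R.from_matrix(Rt())).as_rotvec(),(R.from_quat([.7071068,.7071068,0,0]).inv()*R.from_matrix(Rt())).as_rotvec())
E
python3 -m creep '[{"slide":[-3.2,-1.55,0.4],"angular":[0,0,0],"claw":-1},{"slide":[-3.2,-1.55,0.4],"angular":[0,0,0],"claw":-1},{"slide":[-3.2,-1.55,0.4],"angular":[0,0,0],"claw":-1},{"slide":[-3.2,-1.55,0.4],"angular":[0,0,0],"claw":-1},{"slide":[-3.2,-1.55,0.4],"angular":[0,0,0],"claw":-1},{"slide":[0,0,0],"angular":[0,0,0],"claw":-1}]' 40
```

```text
[0.58611649 0.19746654 0.18899364]
[-0.43696574  0.03017345 -0.14099811] [-0.43560072  0.03084219 -0.13912011]
t: 7.25
tcp_pos: [0.5046, 0.0348, 0.1675]
tool_rot: [0.708, 0.706, -0.003, -0.003]
force: [-0.2, 0.1, -0.0]
finger_gap: -0.002
gripper_force: 0.0
```

```bash
python3 -m creep '[{"slide":[0,0,0],"angular":[-0.109,0.0077,-0.0348],"claw":-1},{"slide":[0,0,0],"angular":[-0.109,0.0077,-0.0348],"claw":-1},{"slide":[0,0,0],"angular":[-0.109,0.0077,-0.0348],"claw":-1},{"slide":[0,0,0],"angular":[-0.109,0.0077,-0.0348],"claw":-1},{"slide":[0,0,0],"angular":[0,0,0],"claw":-1},{"slide":[0,0,0],"angular":[0,0,0],"claw":-1},{"slide":[0,0,0],"angular":[0,0,0],"claw":-1}]' 40
python3 - <<'E'
from h import *
s=manip.sense();im=viewer.snapshot("wrist");cv2.imwrite("pics/w5.png",im)
print(s["tcp_pos"],s["qd"].round(3),(R.from_quat(s["tool_rot"]).inv()*R.from_matrix(Rt())).as_rotvec())
np.savez("s3.npz",p=s["tcp_pos"],r=s["tool_rot"])
m=(im.max(2)<28).astype(np.uint8);n,l,st,c=cv2.connectedComponentsWithStats(m)
for i in range(1,n):
    if st[i][4]>100: print(st[i],c[i].round(1))
E
```

```text
t: 7.83
tcp_pos: [0.5112, 0.0415, 0.1695]
tool_rot: [0.649, 0.737, 0.147, 0.119]
force: [-0.0, -0.6, -0.8]
finger_gap: -0.003
gripper_force: 0.0
[0.51124158 0.0415041  0.16945562] [-0.001 -0.003 -0.017  0.009 -0.002 -0.02 ] [-0.05505736 -0.00916599 -0.01660986]
[ 596    0   44   54 1375] [617.6  26.4]
[305 188  35  36 985] [322.6 205.8]
[318 242   6  35 192] [320.3 259.8]
[   81   251   480   149 32707] [331.7 349.9]
```

View pics/w5.png

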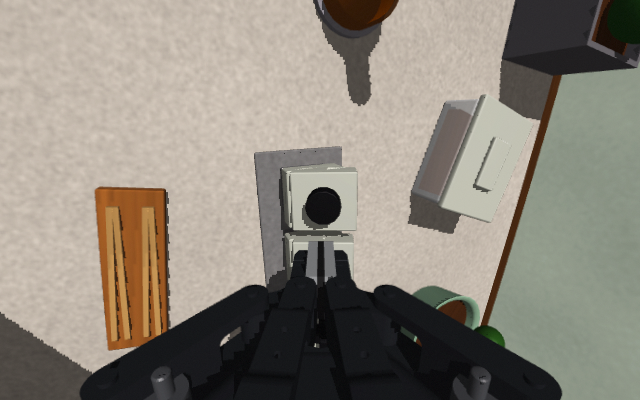

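The round key is centred at (322.5,206), almost directly ahead of the tool.

```bash
cat > k.py <<'E'
from h import *
import sys
f,px,py=sys.argv[1],float(sys.argv[2]),float(sys.argv[3])
d=np.load(f);C=cam("wrist",dict(tcp_pos=d["p"],tool_rot=d["r"]));s=manip.sense()
print("rot left",(R.from_quat(s["tool_rot"]).inv()*R.from_matrix(Rt())).as_rotvec().round(3),s["tcp_pos"].round(4))
for z in (.0745,.0805,.0865):
    K=onz(C,(px,py),z);print(z,K.round(4),"tool cm",(Rt().T@(K-s["tcp_pos"])*100).round(2))
E
python3 k.py s3.npz 322.5 206
python3 -m creep '[{"slide":[0,0,0],"angular":[-0.055,-0.009,-0.017],"claw":-1},{"slide":[0,0,0],"angular":[0,0,0],"claw":-1},{"slide":[0,0,0],"angular":[0,0,0],"claw":-1}]'; python3 k.py s3.npz 322.5 206
```

```text
rot left [-0.054 -0.009 -0.016] [0.5116 0.0414 0.1697]
0.0745 [0.5503 0.0421 0.0745] tool cm [-0.48 -0.54 10.25]
0.0805 [0.5476 0.0439 0.0805] tool cm [-0.26 -0.5   9.61]
0.0865 [0.5449 0.0458 0.0865] tool cm [-0.04 -0.47  8.96]
t: 8.13
tcp_pos: [0.51, 0.0416, 0.1693]
tool_rot: [0.64, 0.737, 0.163, 0.14]
force: [-0.2, -0.5, -0.5]
finger_gap: -0.001
gripper_force: 0.0
rot left [-0.003 -0.002 -0.001] [0.51   0.0416 0.1693]
0.0745 [0.5503 0.0421 0.0745] tool cm [-0.52 -0.38 10.28]
0.0805 [0.5476 0.0439 0.0805] tool cm [-0.3  -0.35  9.63]
0.0865 [0.5449 0.0458 0.0865] tool cm [-0.08 -0.31  8.99]
```

```bash
python3 -m creep '[{"slide":[-0.3,-0.35,2],"angular":[0,0,0],"claw":-1},{"slide":[0,0,2.5],"angular":[0,0,0],"claw":-1},{"slide":[0,0,2.5],"angular":[0,0,0],"claw":-1},{"slide":[0,0,1.3],"angular":[0,0,0],"claw":-1},{"slide":[0,0,0],"angular":[0,0,0],"claw":-1},{"slide":[0,0,0],"angular":[0,0,0],"claw":-1},{"slide":[0,0,0],"angular":[0,0,0],"claw":-1}]'
```

```text
t: 8.72
tcp_pos: [0.5412, 0.043, 0.0962]
tool_rot: [0.64, 0.738, 0.164, 0.141]
force: [-1.0, -1.0, 0.1]
finger_gap: -0.002
gripper_force: 0.0
```

```bash
python3 -m creep '[{"slide":[0,0,0.2],"angular":[0,0,0],"claw":-1},{"slide":[0,0,0.2],"angular":[0,0,0],"claw":-1},{"slide":[0,0,0.2],"angular":[0,0,0],"claw":-1},{"slide":[0,0,0],"angular":[0,0,0],"claw":-1}]'
```

```text
t: 9.05
tcp_pos: [0.5434, 0.0431, 0.0905]
tool_rot: [0.64, 0.737, 0.164, 0.141]
force: [-0.4, 0.4, 0.0]
finger_gap: 0.003
gripper_force: 0.0
```

```bash
python3 -m creep '[{"slide":[0,0,0.25],"angular":[0,0,0],"claw":-1},{"slide":[0,0,0.25],"angular":[0,0,0],"claw":-1},{"slide":[0,0,0],"angular":[0,0,0],"claw":-1},{"slide":[0,0,0],"angular":[0,0,0],"claw":-1}]'
```

```text
t: 9.38
tcp_pos: [0.5453, 0.0435, 0.0857]
tool_rot: [0.64, 0.737, 0.164, 0.141]
force: [-0.0, 0.3, 0.1]
finger_gap: 0.002
gripper_force: 0.0
```

```bash
python3 -m creep '[{"slide":[0,0,0.2],"angular":[0,0,0],"claw":-1},{"slide":[0,0,0.2],"angular":[0,0,0],"claw":-1},{"slide":[0,0,0],"angular":[0,0,0],"claw":-1},{"slide":[0,0,0],"angular":[0,0,0],"claw":-1}]'
```

```text
t: 9.72
tcp_pos: [0.5471, 0.0437, 0.0821]
tool_rot: [0.64, 0.737, 0.164, 0.141]
force: [-0.6, 0.1, 2.5]
finger_gap: -0.002
gripper_force: 1.0
```

```bash
python3 -m creep '[{"slide":[0,0,0.25],"angular":[0,0,0],"claw":-1},{"slide":[0,0,0.25],"angular":[0,0,0],"claw":-1},{"slide":[0,0,0.2],"angular":[0,0,0],"claw":-1},{"slide":[0,0,0],"angular":[0,0,0],"claw":-1},{"slide":[0,0,0],"angular":[0,0,0],"claw":-1},{"slide":[0,0,0],"angular":[0,0,0],"claw":-1}]'
```

```text
t: 10.22
tcp_pos: [0.5499, 0.0442, 0.076]
tool_rot: [0.64, 0.737, 0.164, 0.141]
force: [-2.0, 0.3, 5.4]
finger_gap: -0.0
gripper_force: 3.0
```

```bash
python3 -m creep '[{"slide":[0,0,0.15],"angular":[0,0,0],"claw":-1},{"slide":[0,0,0],"angular":[0,0,0],"claw":-1},{"slide":[0,0,0],"angular":[0,0,0],"claw":-1},{"slide":[0,0,0],"angular":[0,0,0],"claw":-1}]'
```

```text
t: 10.55
tcp_pos: [0.5504, 0.0442, 0.0748]
tool_rot: [0.64, 0.737, 0.164, 0.141]
force: [-2.9, -0.7, 5.8]
finger_gap: -0.001
gripper_force: 3.4
```

```bash
python3 -m creep '[{"slide":[0,0,-1.5],"angular":[0,0,0],"claw":-1},{"slide":[0,0,-3],"angular":[0,0,0],"claw":-1},{"slide":[0,0,-3],"angular":[0,0,0],"claw":-1},{"slide":[-1.8,0,-2],"angular":[0,0,0],"claw":-1},{"slide":[-1.8,0,0],"angular":[0,0,0],"claw":-1},{"slide":[-1.8,0,0],"angular":[0,0,0],"claw":-1},{"slide":[-1.8,0,0],"angular":[0,0,0],"claw":-1},{"slide":[0,0,0],"angular":[0,0,0],"claw":-1},{"slide":[0,0,0],"angular":[0,0,0],"claw":-1},{"slide":[0,0,0],"angular":[0,0,0],"claw":-1}]'
cat > look.py <<'E'
from h import *
import sys
s=manip.sense();im=viewer.snapshot("wrist");cv2.imwrite(f"pics/{sys.argv[1]}.png",im)
print(s["tcp_pos"].round(4),np.abs(s["qd"]).max().round(3))
np.savez(sys.argv[1]+".npz",p=s["tcp_pos"],r=s["tool_rot"])
m=(im.max(2)<28).astype(np.uint8);n,l,st,c=cv2.connectedComponentsWithStats(m)
for i in range(1,n):
    if st[i][4]>100 and 240<c[i][0]<400 and c[i][1]<300: print(st[i],c[i].round(1))
E
python3 look.py sq
```

```text
t: 11.38
tcp_pos: [0.5289, -0.0301, 0.144]
tool_rot: [0.639, 0.738, 0.166, 0.14]
force: [-0.2, 0.4, 0.4]
finger_gap: 0.0
gripper_force: 0.0
[ 0.5289 -0.0301  0.144 ] 0.015
[ 300  104   43   41 1082] [319.8 127. ]
[ 300  192   38   40 1478] [318.5 211.4]
[318 242   6  35 179] [320.1 259.3]
```

```bash
python3 k.py sq.npz 318.5 212; python3 k.py s3.npz 322.5 206 | tail -3
```

```text
rot left [ 0.001 -0.006  0.001] [ 0.5289 -0.0298  0.144 ]
0.0745 [ 0.5584 -0.0271  0.0745] tool cm [-0.15 -0.25  7.55]
0.0805 [ 0.5553 -0.0251  0.0805] tool cm [ 0.09 -0.25  6.89]
0.0865 [ 0.5523 -0.023   0.0865] tool cm [ 0.34 -0.25  6.23]
0.0745 [0.5503 0.0421 0.0745] tool cm [ 6.81 -0.09  7.63]
0.0805 [0.5476 0.0439 0.0805] tool cm [ 7.03 -0.06  6.98]
0.0865 [0.5449 0.0458 0.0865] tool cm [ 7.25 -0.02  6.33]
```

```bash
python3 -m creep '[{"slide":[0,-0.25,2],"angular":[0,0,0],"claw":-1},{"slide":[0,0,2],"angular":[0,0,0],"claw":-1},{"slide":[0,0,1.5],"angular":[0,0,0],"claw":-1},{"slide":[0,0,0.4],"angular":[0,0,0],"claw":-1},{"slide":[0,0,0.25],"angular":[0,0,0],"claw":-1},{"slide":[0,0,0],"angular":[0,0,0],"claw":-1},{"slide":[0,0,0],"angular":[0,0,0],"claw":-1},{"slide":[0,0,0],"angular":[0,0,0],"claw":-1}]'
```

```text
t: 12.1
tcp_pos: [0.5531, -0.0268, 0.0881]
tool_rot: [0.639, 0.738, 0.166, 0.141]
force: [0.6, 0.2, -0.1]
finger_gap: -0.003
gripper_force: 0.0
```

```bash
python3 -m creep '[{"slide":[0,0,0.2],"angular":[0,0,0],"claw":-1},{"slide":[0,0,0.2],"angular":[0,0,0],"claw":-1},{"slide":[0,0,0],"angular":[0,0,0],"claw":-1},{"slide":[0,0,0],"angular":[0,0,0],"claw":-1}]'
```

```text
t: 12.43
tcp_pos: [0.555, -0.027, 0.0841]
tool_rot: [0.639, 0.738, 0.166, 0.141]
force: [0.2, 0.7, -0.2]
finger_gap: -0.0
gripper_force: 0.0
```

```bash
python3 -m creep '[{"slide":[0,0,0.2],"angular":[0,0,0],"claw":-1},{"slide":[0,0,0.2],"angular":[0,0,0],"claw":-1},{"slide":[0,0,0],"angular":[0,0,0],"claw":-1},{"slide":[0,0,0],"angular":[0,0,0],"claw":-1}]'
```

```text
t: 12.77
tcp_pos: [0.5565, -0.0266, 0.0802]
tool_rot: [0.639, 0.738, 0.166, 0.141]
force: [-0.2, -0.4, 0.7]
finger_gap: -0.001
gripper_force: 0.0
```

```bash
python3 -m creep '[{"slide":[0,0,0.2],"angular":[0,0,0],"claw":-1},{"slide":[0,0,0.2],"angular":[0,0,0],"claw":-1},{"slide":[0,0,0],"angular":[0,0,0],"claw":-1},{"slide":[0,0,0],"angular":[0,0,0],"claw":-1}]'
```

```text
t: 13.1
tcp_pos: [0.5583, -0.0264, 0.0768]
tool_rot: [0.639, 0.738, 0.166, 0.141]
force: [-2.6, -1.1, 2.4]
finger_gap: 0.001
gripper_force: 1.2
```

```bash
python3 -m creep '[{"slide":[0,0,0.2],"angular":[0,0,0],"claw":-1},{"slide":[0,0,0.2],"angular":[0,0,0],"claw":-1},{"slide":[0,0,0.2],"angular":[0,0,0],"claw":-1},{"slide":[0,0,0],"angular":[0,0,0],"claw":-1},{"slide":[0,0,0],"angular":[0,0,0],"claw":-1},{"slide":[0,0,0],"angular":[0,0,0],"claw":-1}]'
```

```text
t: 13.6
tcp_pos: [0.5608, -0.026, 0.0715]
tool_rot: [0.639, 0.738, 0.166, 0.141]
force: [-3.0, -0.0, 4.4]
finger_gap: -0.001
gripper_force: 2.9
```

```bash
python3 -m creep '[{"slide":[0,0,0.2],"angular":[0,0,0],"claw":-1},{"slide":[0,0,0],"angular":[0,0,0],"claw":-1},{"slide":[0,0,0],"angular":[0,0,0],"claw":-1},{"slide":[0,0,0],"angular":[0,0,0],"claw":-1}]'
```

```text
t: 13.93
tcp_pos: [0.5616, -0.0259, 0.0698]
tool_rot: [0.639, 0.738, 0.166, 0.141]
force: [-2.1, -0.5, 6.2]
finger_gap: -0.001
gripper_force: 3.5
```

```bash
python3 -m creep '[{"slide":[0,0,-1.5],"angular":[0,0,0],"claw":-1},{"slide":[0,0,-3],"angular":[0,0,0],"claw":-1},{"slide":[0,0,-4],"angular":[0,0,0],"claw":-1},{"slide":[-2,0,-1],"angular":[0,0,0],"claw":-1},{"slide":[-3,0,0],"angular":[0,0,0],"claw":-1},{"slide":[-3,0,0],"angular":[0,0,0],"claw":-1},{"slide":[-3,0,0],"angular":[0,0,0],"claw":-1},{"slide":[-3.4,0,0],"angular":[0,0,0],"claw":-1},{"slide":[0,0,0],"angular":[0,0,0],"claw":-1},{"slide":[0,0,0],"angular":[0,0,0],"claw":-1}]'
python3 -m creep '[{"slide":[0,0,0],"angular":[0,0,0],"claw":-1},{"slide":[0,0,0],"angular":[0,0,0],"claw":-1}]' >/dev/null; python3 look.py bar
```

```text
t: 14.77
tcp_pos: [0.5462, -0.1761, 0.1493]
tool_rot: [0.64, 0.737, 0.167, 0.142]
force: [0.7, 0.7, -0.6]
finger_gap: -0.002
gripper_force: 0.0
[ 0.5447 -0.1721  0.1489] 0.01
[300   5  43  40 281] [318.5  39. ]
[295  94  58  60 999] [321.2 129.9]
[ 314  183   18   58 1040] [322.5 211.4]
[318 242   6  34 176] [320.1 259. ]
```

View pics/bar.png

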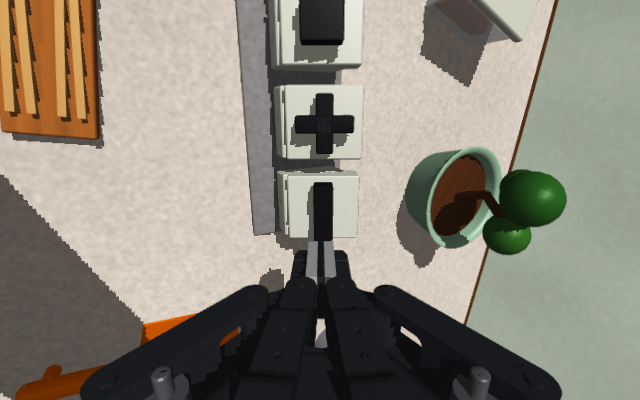

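The view shows the bar key at (322.5,211), with its far end merging toward the fingertips. The cross is at (324,124) and will be left alone.

```bash
python3 k.py bar.npz 322.8 211.5
```

```text
rot left [ 0.003 -0.008  0.001] [ 0.5448 -0.1721  0.149 ]
0.0745 [ 0.5807 -0.1701  0.0745] tool cm [-0.31  0.09  8.27]
0.0805 [ 0.5775 -0.1681  0.0805] tool cm [-0.07  0.08  7.6 ]
0.0865 [ 0.5743 -0.1662  0.0865] tool cm [0.17 0.08 6.94]
```

```bash
python3 -m creep '[{"slide":[-0.1,0.08,2],"angular":[0,0,0],"claw":-1},{"slide":[0,0,2.5],"angular":[0,0,0],"claw":-1},{"slide":[0,0,1.7],"angular":[0,0,0],"claw":-1},{"slide":[0,0,0.4],"angular":[0,0,0],"claw":-1},{"slide":[0,0,0.2],"angular":[0,0,0],"claw":-1},{"slide":[0,0,0],"angular":[0,0,0],"claw":-1},{"slide":[0,0,0],"angular":[0,0,0],"claw":-1},{"slide":[0,0,0],"angular":[0,0,0],"claw":-1}]'
```

```text
t: 15.65
tcp_pos: [0.5751, -0.1703, 0.0893]
tool_rot: [0.639, 0.738, 0.167, 0.142]
force: [0.8, -0.4, 0.0]
finger_gap: -0.002
gripper_force: 0.0
```

```bash
python3 -m creep '[{"slide":[0,0,0.2],"angular":[0,0,0],"claw":-1},{"slide":[0,0,0.2],"angular":[0,0,0],"claw":-1},{"slide":[0,0,0],"angular":[0,0,0],"claw":-1},{"slide":[0,0,0],"angular":[0,0,0],"claw":-1}]'
```

```text
t: 15.98
tcp_pos: [0.5767, -0.1701, 0.0848]
tool_rot: [0.639, 0.738, 0.167, 0.141]
force: [0.1, 0.4, -0.1]
finger_gap: -0.002
gripper_force: 0.0
```

```bash
python3 -m creep '[{"slide":[0,0,0.2],"angular":[0,0,0],"claw":-1},{"slide":[0,0,0.2],"angular":[0,0,0],"claw":-1},{"slide":[0,0,0],"angular":[0,0,0],"claw":-1},{"slide":[0,0,0],"angular":[0,0,0],"claw":-1}]'
```

```text
t: 16.32
tcp_pos: [0.5784, -0.1696, 0.0808]
tool_rot: [0.639, 0.738, 0.167, 0.141]
force: [0.2, 0.3, -0.3]
finger_gap: -0.003
gripper_force: 0.0
```

```bash
python3 -m creep '[{"slide":[0,0,0.2],"angular":[0,0,0],"claw":-1},{"slide":[0,0,0.2],"angular":[0,0,0],"claw":-1},{"slide":[0,0,0],"angular":[0,0,0],"claw":-1},{"slide":[0,0,0],"angular":[0,0,0],"claw":-1}]'
```

```text
t: 16.65
tcp_pos: [0.5801, -0.1695, 0.0775]
tool_rot: [0.639, 0.738, 0.167, 0.141]
force: [-1.4, -0.2, 2.9]
finger_gap: -0.004
gripper_force: 1.6
```

```bash
python3 -m creep '[{"slide":[0,0,0.2],"angular":[0,0,0],"claw":-1},{"slide":[0,0,0.2],"angular":[0,0,0],"claw":-1},{"slide":[0,0,0],"angular":[0,0,0],"claw":-1},{"slide":[0,0,0],"angular":[0,0,0],"claw":-1}]'
```

```text
t: 16.98
tcp_pos: [0.5817, -0.1692, 0.0739]
tool_rot: [0.639, 0.738, 0.167, 0.141]
force: [-2.8, -1.1, 5.0]
finger_gap: -0.001
gripper_force: 2.8
```

```bash
python3 -m creep '[{"slide":[0,0,0.15],"angular":[0,0,0],"claw":-1},{"slide":[0,0,0],"angular":[0,0,0],"claw":-1},{"slide":[0,0,0],"angular":[0,0,0],"claw":-1},{"slide":[0,0,0],"angular":[0,0,0],"claw":-1}]'
```

```text
t: 17.32
tcp_pos: [0.5823, -0.1691, 0.0727]
tool_rot: [0.639, 0.738, 0.167, 0.141]
force: [-3.0, -0.7, 6.3]
finger_gap: -0.002
gripper_force: 3.2
```

```bash
python3 -m creep '[{"slide":[0,0,-1.5],"angular":[0,0,0],"claw":-1},{"slide":[0,0,-3],"angular":[0,0,0],"claw":-1},{"slide":[0,0,-4],"angular":[0,0,0],"claw":-1},{"slide":[0,0,-3],"angular":[0,0,0],"claw":-1},{"slide":[0,0,0],"angular":[0,0,0],"claw":-1},{"slide":[0,0,0],"angular":[0,0,0],"claw":-1},{"slide":[0,0,0],"angular":[0,0,0],"claw":-1},{"slide":[0,0,0],"angular":[0,0,0],"claw":-1}]'
python3 - <<'E'
from h import *
a=cv2.imread("pics/side2.png");b=viewer.snapshot("side");print(np.abs(a.astype(int)-b)[115:180,255:300].max(), (np.abs(a.astype(int)-b)[115:180,255:300].max(2)>40).sum())
from station import ticket
print(ticket.sign_off())
E
```

```text
t: 17.98
tcp_pos: [0.5339, -0.1762, 0.1752]
tool_rot: [0.639, 0.738, 0.167, 0.14]
force: [-0.6, 0.6, 0.6]
finger_gap: -0.002
gripper_force: 0.0
136 1619
the job is handed in; nothing more can be done
None
```

The job is handed in, with no verdict returned: the stopper was pushed into the flask neck with about 19 N and looked upright when released, and round, square and bar were each pressed in turn at about 6.5–7 N and released, with the cross untouched; my last before/after image check of the stopper was inconclusive (most of that patch had changed, perhaps from the arm's shadow).

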